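# Clear the press mould and hold the plunger ready over it

## Robot

A 6-joint arm with a two-finger parallel gripper is mounted at the origin on the work surface. World frame = base frame: x ahead of the robot, y to its left, z up, the work surface at z = 0. Lengths are in mm, angles in degrees, forces in N, time in s.
With the tool pointing down it reaches from about 325 to 775 mm from the base axis. Payload 5.5 kg.
Tool frame: the origin (TCP) lies at the very end of the fingers, on their centre line; the grasp point (between the pads) lies 19 mm behind it; z points along the fingers, y is the direction in which the jaws open and shut (so a half turn about z gives the same grasp; the last joint's range is limited). The gripper opens to 85 mm and grips with 20 to 120 N. Pads are 22 mm wide; open, the fingers measure 114 mm over their backs; the gripper's body (76 mm by 85 mm) begins 54 mm behind the grasp point. The pads swing forward as they close: fully open they stand 13 mm farther back than shut.
Start: joints at [-80.197, 5.22, 70.514, -0, 104.267, -3.249], TCP at [135.499, -584.514, 231.275] pointing down, gripper open.
Joint ranges: [-164.24, 164.24], [-49.07, 125.15], [9.68, 141.18], [-86.29, 266.29], [3.28, 154.24], [-151.56, 151.56]. Speed limits (degrees/s): [147.25, 147.25, 172.46, 180, 180, 180].

## Interface

Orientations are given as [roll, pitch, yaw] about the fixed x, y, z axes, in that order (R = Rz(yaw) Ry(pitch) Rx(roll)).
In Python, from workcell import arm, viewer gives the robot as it stands. The module is installed in compiled form; this text tells all that it offers.
- The arm moves only by the tool play_rows, never from a script. Its argument "steps" is text: rows parted by semicolons, each of 7 numbers parted by spaces: the turn, a rotation vector about the tool's x, y, z normalised to -1 to 1, where 1 is 180 degrees, then the shift along the tool's x, y, z normalised to -1 to 1, where 1 is 150 mm, then the closure, from 0 (fully open) to 1 (shut). A call has 1 to 8 rows; each row is the pose to reach, as a shift and turn from the pose measured when the call began, along the tool's axes at that moment, turning the shorter way round; what a row does not reach only later rows make up. A row lasts 1/10 s, in which the tool goes at most 50 mm and 8.59 degrees, less where a joint would pass 70% of its speed; a pose out of reach is approached as far as the arm can. A call with a number of a shift or a turn outside -1 to 1 is refused whole. A call with a gripper value outside its range is refused whole. The fingers move at their own pace and stop on an object; "force" is the grip in N (left out, the last holds). Time passes only in rows, so rows that repeat a pose let the fingers close. It gives the time, the measured TCP pose, the force and the opening at its end, in the units of the state.
- arm.state(): the state, without advancing time (a new reading comes with each control period).
- viewer.get_image(name): name is "side" or "top"; returns a dict with "image" (480x640x3 uint8, red, green, blue), "depth" (480x640 float32, mm along the optical axis (not along the pixel's ray), 0 where there is no reading), "fov_y" (degrees; the focal length in pixels is half the picture's height over the tangent of half this angle, whatever the lens; pixels are square), "cx", "cy" (the principal point, pixels), "world_from_camera" (4x4, takes a point from camera to world coordinates). Camera axes: x right, y up, looking along -z (the intrinsics and any distortion apply to the point x, -y, -z); pixel columns grow to the right and rows downward; lengths in mm; the calibration is good to about 2 mm. A picture is of the moment at which its call begins.
- arm.sign_off(): hands the job in, once; it reports no verdict.
The state is a dict: "time": time; "joint_positions": joint angles; "qd": joint speeds; "effort": joint torques, N m; "tcp_pos": TCP position; "tcp_rot": TCP orientation; "wrist_force": force on the tool from outside, world axes, zero at the start; "wrist_torque": the same for the moment, N m; "grip_width": opening from 0.0 (shut) to 1.0 (fully open).
Only numpy, scipy, OpenCV 4.12 (cv2) and the standard library are available. Lean on these libraries where they do the work, as an engineer would, in place of code of your own. Each camera call takes 0.05 s, during which the arm holds its last target. There are 200 camera calls.

## Task

Lift the black plug with the square foot out of the press mould and return it to its own slot in the storage rack, the square hole marked with a raised square, pushed fully home and let go. Then pick up the steel plunger, carry it over the top of the firebrick wall without touching the brick, and finish holding it hovering over the open mould, ready to press: upright, centred, its sides square with the mouth, its underside about a centimetre above the rim and never touching the mould. The program finishes while still gripping the plunger there; leave all the other things on the bench where they are.

Things in the scene. Friction and masses are not known exactly. Their poses are not given: they have to be found in the camera images.
- plug: loose black graphite plug, about 0.2 kg: square foot 40 x 40 mm, 25 mm tall; above it a flange 60 x 60 x 8 mm; on top a grip 20 x 20 mm, 40 mm tall (73 mm in all), all square to each other. Origin: centre of its underside; z up, x, y along its sides. Starts in the mould's mouth, flange lying on the rim (origin 25 mm below it); home in its slot it sits the same way, flange on the block
- mould: fixed grey-brown cast-iron press mould, a square block 100 x 100 mm, 70 mm tall, with a square mouth 48 x 48 mm in the middle of its top, 45 mm deep; two thin upright rods at its +y and -y sides. Origin: centre of its underside; x and y along its sides and the mouth's
- mould_mouth (a point): centre of the mould's mouth, at the level of the rim (70 mm above the bench)
- slot_square (a point): centre of the square hole's mouth, on the top face of its storage block: hole 48 x 48 mm, 32 mm deep; top face 53 mm above the bench. Axes as the block's: x and y along the hole's sides. The plug's own slot, marked by a raised black square 14 mm wide on the block's top beside the hole, on its -y side
- block_square: fixed aluminium storage block with the square hole, 84 x 104 x 45 mm, on the plywood rack board (8 mm thick). Origin: centre of its underside; the hole's centre lies 10 mm to +y of it. Three blocks stand in a row 100 mm apart on the rack, in any order, all with the same yaw
- block_round: fixed aluminium block of the same size with a round hole 48 mm in diameter, raised round mark; it holds another plug. Not the plug's slot
- block_oblong: fixed aluminium block of the same size with an empty oblong hole 25 x 57 mm, raised bar mark. Not the plug's slot
- plunger: plain steel press plunger, loose, about 0.5 kg, standing upright on the bench: square head 36 x 36 mm and 50 mm tall, then a collar 44 x 44 x 6 mm, then a square grip 20 x 20 mm and 44 mm tall (100 mm in all), all square to each other. Origin: centre of its underside, z up, x and y along its sides
- brick: fixed cream firebrick standing on edge as a wall between plunger and mould: 230 mm long (its x), 64 mm thick (its y), 114 mm tall. Origin: centre of its underside
- round_plug: bystander: black graphite plug with a round 60 mm flange and the same 20 mm square grip, standing in the round slot; leave it there
- torch_head: bystander: steel hand-torch head standing upright, a cluster of tubes on a round base, 68 mm wide, 110 mm tall. Leave it alone
- paddle: bystander: flat black graphite paddle 90 x 60 x 12 mm with a wooden handle (115 mm long), lying on the bench near the robot. Leave it alone
- tweezers: bystander: steel tweezers 190 mm long, lying flat, 8 mm high. Leave it alone
- spanner: bystander: steel spanner 150 mm long, lying flat near the robot. Leave it alone
- jar: bystander: jar 60 mm in diameter, 85 mm tall. Leave it alone
- bead_tray: bystander: low dark steel tray 100 x 130 x 30 mm with a divider. Leave it alone
There are look-alikes about, which are no part of the job. Leave any red look-alike of the plug alone. What is shaped like the plunger but blue is not meant.

How it is judged:
By the outcome, as a careful person would: the job done as asked, in the order asked, and still so for the second after the job is handed in, while the arm keeps its last pose, push and grip.
It also fails if it takes over 58 s, if anything falls off the work surface, if the arm or the gripper's body presses on something with over 40 N, if the wrist force passes 120 N, or if a joint passes its speed limit or range.

## Working session

There is one attempt and no reset: what is moved stays moved. The work goes in short steps, Python scripts to look and compute and a tool call to move; the robot and the scene stay as the last step left them, time stands still between calls to the robot, and variables do not carry over. Pictures are saved under pics/ and viewed, about 8 in all and at most 12, crops included, and the job is handed in when it is done.

Besides the shell and the picture viewer there is one more tool, called after ">>>" as name(argument=value, ...) on one line, values as JSON. play_rows: Moves the arm, as the interface text tells. Scaled input: -1 to 1 covers 150 mm each way for a shift and 180 degrees each way for a turn. Its arguments: {"type":"object","properties":{"steps":{"type":"string"},"force":{"type":"number"}},"required":["steps"]}

```bash
mkdir -p pics; python3 - <<'E'
from workcell import arm, viewer
import cv2, numpy as np, pickle
print(arm.state())
for n in ("top","side"):
    d=viewer.get_image(n); pickle.dump(d,open(n+".pkl","wb"))
    cv2.imwrite(f"pics/{n}0.png",d["image"][:,:,::-1])
    print(n,{k:(v if k not in("image","depth") else None) for k,v in d.items()}, (d["depth"]>0).mean())
E
```

```text
{'time': 0.0, 'joint_positions': array([-8.01987727e+01,  5.26232776e+00,  7.05826623e+01, -1.47042333e-03,
        1.04267819e+02, -3.24849290e+00]), 'qd': array([-0.04526781, -0.09892107, -0.03342099,  0.05748412, -0.01024742,
        0.0429086 ]), 'effort': array([ 1.52007691e-03, -4.58724189e+01, -4.18027067e+01,  1.34022348e-04,
        1.13723768e-02, -2.18170868e-05]), 'tcp_pos': array([ 135.41955532, -584.21620941,  230.15132652]), 'tcp_rot': array([-1.79887292e+02, -4.96899958e-03,  1.30493543e+01]), 'wrist_force': array([0.04733525, 0.79126064, 0.21326444]), 'wrist_torque': array([ 0.03065734, -0.03665167, -0.02059027]), 'grip_width': 1.0034227701328695}
top {'image': None, 'depth': None, 'fov_y': 57.87764165713565, 'cx': 321.8672599871744, 'cy': 236.78605599826608, 'world_from_camera': array([[-2.21781817e-02,  9.85610167e-01, -1.67573048e-01,
         3.70768204e+02],
       [-9.99728802e-01, -2.06730322e-02,  1.07213920e-02,
        -7.33151314e+01],
       [ 7.10286993e-03,  1.67765383e-01,  9.85801362e-01,
         1.11638570e+03],
       [ 0.00000000e+00,  0.00000000e+00,  0.00000000e+00,
         1.00000000e+00]])} 0.99607421875
side {'image': None, 'depth': None, 'fov_y': 49.442274391686546, 'cx': 323.4234113797444, 'cy': 234.36198656458168, 'world_from_camera': array([[-9.78009252e-01,  1.23819771e-01, -1.67828981e-01,
         3.72654897e+02],
       [-2.08185057e-01, -6.27907962e-01,  7.49927045e-01,
         7.40001764e+02],
       [-1.25253584e-02,  7.68375075e-01,  6.39877222e-01,
         7.31537209e+02],
       [ 0.00000000e+00,  0.00000000e+00,  0.00000000e+00,
         1.00000000e+00]])} 0.9958919270833333
```

View pics/top0.png

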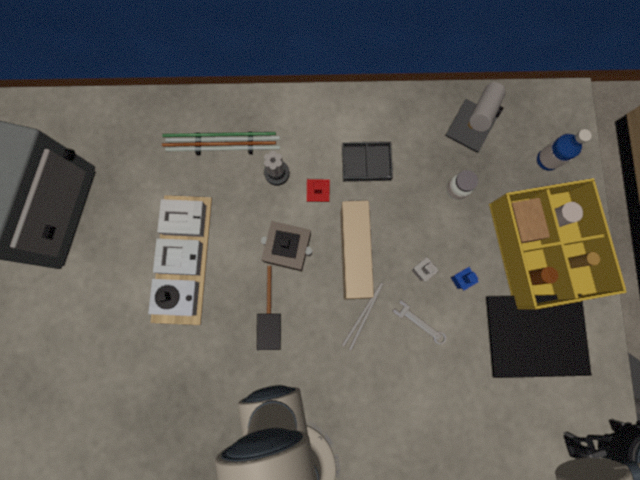

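View pics/side0.png

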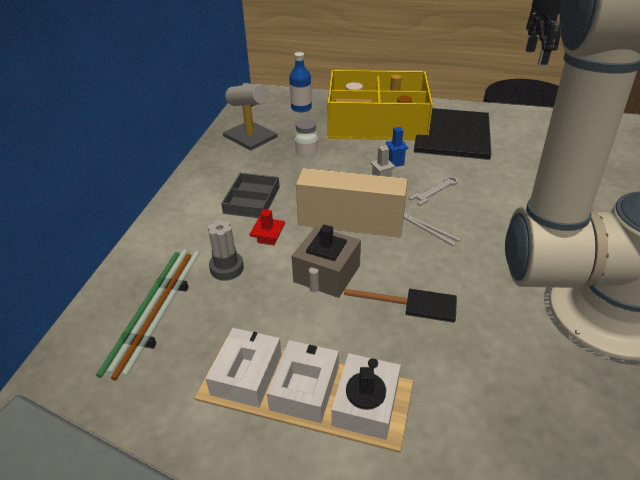

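Candidates: the plug is the black square flange in the mould, top view (288,243). It could be confused with the red look-alike (318,190) or the round plug (168,296). The plunger is the steel one at (425,270), not the blue one at (465,278). The slot is the square hole in the middle block (180,257), not the oblong (183,217) or the round (168,296). Next I measure these and check with a close crop.

```bash
cat > h.py <<'E'
import numpy as np, cv2
def cloud(d):
    h,w=d["depth"].shape; f=h/2/np.tan(np.radians(d["fov_y"]/2))
    v,u=np.mgrid[:h,:w]; z=d["depth"]
    P=np.stack([(u-d["cx"])/f*z,-(v-d["cy"])/f*z,-z,np.ones_like(z)],-1)@d["world_from_camera"].T
    P[z<=0]=np.nan
    return P[...,:3]
def ray(d,u,v,zp):
    f=240/np.tan(np.radians(d["fov_y"]/2)); T=d["world_from_camera"]
    r=T[:3,:3]@np.array([(u-d["cx"])/f,-(v-d["cy"])/f,-1.]); o=T[:3,3]
    return (o+r*(zp-o[2])/r[2])
def proj(d,p):
    f=240/np.tan(np.radians(d["fov_y"]/2)); T=d["world_from_camera"]
    c=T[:3,:3].T@(np.asarray(p,float)-T[:3,3]); return d["cx"]-f*c[0]/c[2], d["cy"]+f*c[1]/c[2]
def band(P,c,r,z0,z1):
    with np.errstate(invalid="ignore"):
        m=(np.abs(P[...,0]-c[0])<r)&(np.abs(P[...,1]-c[1])<r)&(P[...,2]>z0)&(P[...,2]<z1)
    return m
def rect(Q):
    (c,s,a)=cv2.minAreaRect(Q[:,:2].astype(np.float32)); a=(a+45)%90-45
    return np.round(c,1),np.round(s,1),round(a,1)
E
python3 - <<'E'
import pickle; from h import *
D={n:pickle.load(open(n+".pkl","rb")) for n in("top","side")}
C={n:cloud(D[n]) for n in D}
g=C["top"]
for nm,uv in dict(plug=(288,243),slot=(180,257),obl=(183,217),rnd=(168,296),plun=(425,270),brick=(357,250)).items(): print(nm,np.round(g[uv[1],uv[0]]))
items=dict(mould=((288,243),60,0,75,66,74),flange=((288,243),60,0,60,75,82),grip=((288,243),60,0,40,113,122),
 sq=((180,257),0,0,75,50,56),collar=((425,270),0,0,40,52,60),pgrip=((425,270),0,0,40,95,105),brick=((357,250),0,0,150,108,120))
for nm,(uv,_,_,r,a,b) in items.items():
    c=g[uv[1],uv[0]]
    for n in C:
        m=band(C[n],c,r,a,b)
        k,l,st,ce=cv2.connectedComponentsWithStats(m.astype(np.uint8))
        i=np.argsort(st[1:,4])[::-1][:3]+1
        for j in i:
            if st[j,4]>15:
                Q=C[n][l==j]; print(nm,n,st[j,4],*rect(Q),"z",np.round(Q[:,2].mean(),1),np.round(Q[:,2].std(),1))
a=cv2.resize(D["top"]["image"][190:310,130:320],None,fx=3,fy=3,interpolation=2)
b=cv2.resize(D["top"]["image"][240:300,395:490],None,fx=3,fy=3,interpolation=2)
s=cv2.resize(D["side"]["image"][120:290,280:450],None,fx=2,fy=2,interpolation=2)
o=np.zeros((540,650,3),np.uint8); 
a=a[:,:]; o[:360,:570]=a; o[360:540,:285]=b; 
cv2.imwrite("pics/crop1.png",o[:,:,::-1])
E
```

```text
plug [529.  -4. 107.]
slot [513. 276.  18.]
obl [616. 271.  21.]
rnd [413. 283.  77.]
plun [ 461. -329.   84.]
brick [ 508. -165.  114.]
mould top 1016 [532.7   5. ] [100.3 100.3] -14.5 z 69.7 1.7
mould side 1130 [532.2   2.3] [104.3 102.5] -14.5 z 70.4 1.4
flange top 443 [532.7   5.1] [60.  59.8] -12.2 z 77.9 1.6
flange side 526 [532.4   3.7] [63.4 60.9] -12.5 z 78.4 1.3
grip top 74 [532.7   4.9] [19.9 20.2] -14.7 z 117.5 1.9
grip side 98 [532.3   3.5] [23.  20.1] -8.4 z 117.6 1.7
sq top 920 [512.1 277. ] [105.4  84.4] -3.7 z 52.7 1.5
sq top 258 [578.5 272.5] [105.1  20.4] -1.3 z 52.7 1.4
sq top 236 [446.4 281.4] [105.4  17.2] -1.2 z 52.8 1.4
sq side 2268 [511.8 274.8] [107.5  84.7] -3.9 z 53.1 1.2
sq side 664 [577.1 270.2] [106.   21.9] -0.3 z 53.1 1.2
sq side 585 [444.7 279. ] [106.   19.1] -3.3 z 53.0 1.1
collar top 196 [ 466.4 -336.9] [43.7 44.1] 37.6 z 55.4 1.7
collar side 150 [ 465.9 -338.5] [46. 49.] 37.3 z 56.1 1.8
pgrip top 76 [ 466.7 -337.3] [19.7 20.5] 38.8 z 98.9 1.8
pgrip side 58 [ 464.7 -337.6] [24.4 22.7] 29.6 z 100.0 1.8
brick top 2644 [ 514.  -165.9] [230.5  64.4] 0.6 z 113.3 1.9
brick side 2070 [ 513.  -166.8] [229.4  69.4] 0.2 z 114.1 1.7
```

View pics/crop1.png

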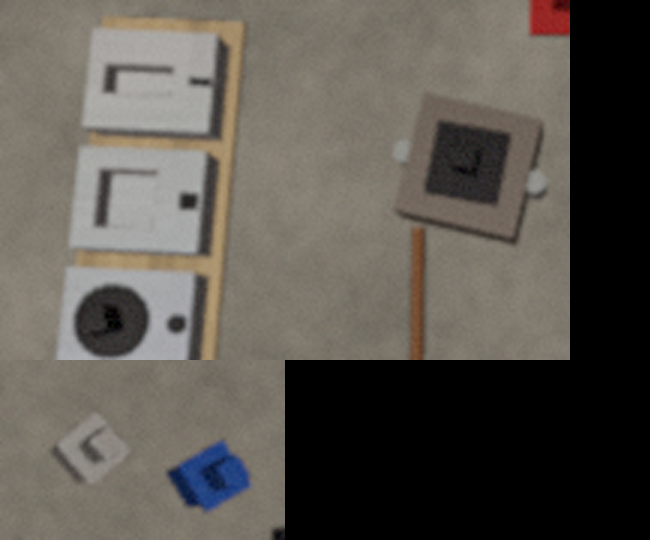

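The crop confirms it: the middle block has the square hole and a square mark, crop (188,201). The plug is the black square flange in the mould, and the grey plunger (90,450) stands beside the blue one. Next: rod heights and a move helper.

```bash
cat >> h.py <<'E'
def plan(pos,yaw,rows=None):
    """shift (tool axes, /150) and turn (/180) from here to TCP pos with tool down at yaw"""
    from workcell import arm
    from scipy.spatial.transform import Rotation as R
    s=arm.state(); A=R.from_euler("xyz",s["tcp_rot"],degrees=True); B=R.from_euler("xyz",[180,0,yaw],degrees=True)
    t=(A.inv()*B).as_rotvec(degrees=True)/180; d=A.inv().apply(np.array(pos)-s["tcp_pos"])/150
    print("t",round(s["time"],2),"at",np.round(s["tcp_pos"],1),np.round(s["tcp_rot"],1),"F",np.round(s["wrist_force"],1),"grip",round(s["grip_width"],3))
    print("turn",np.round(t,4),"shift",np.round(d,4))
E
python3 - <<'E'
import pickle; from h import *
D={n:pickle.load(open(n+".pkl","rb")) for n in("top","side")}
for n in D:
    P=cloud(D[n]); 
    for s in (1,-1):
        q=np.array([532.5,4.5])+s*62*np.array([np.sin(np.radians(14.5)),np.cos(np.radians(14.5))])
        Q=P[band(P,q,14,15,200)]; print(n,s,len(Q),Q[:,2].max() if len(Q) else 0)
    m=band(P,(466,-338),300,120,400)
plan((532.5,4.5,230),-13)
E
```

```text
top 1 41 72.73452196177823
top -1 59 73.8769532142012
side 1 253 72.24123038224354
side -1 16 73.11025350530747
t 0.1 at [ 135.4 -584.2  230.2] [-179.9   -0.    13.1] F [ 0.1 -0.5  0. ] grip 1.002
turn [-6.000e-04  1.000e-04  1.447e-01] shift [ 3.465  -3.2259  0.0076]
```

>>> play_rows(steps="0 0 0.145 1 -0.93 0 0;0 0 0.145 1 -0.93 0 0;0 0 0.145 1 -0.93 0 0;0 0 0.145 1 -0.93 0 0;0 0 0.145 1 -0.93 0 0;0 0 0.145 1 -0.93 0 0", force=60)

```text
time: 0.7
tcp_pos: [250.9, -413.5, 230.6]
tcp_rot: [-179.9, 0.0, -12.9]
wrist_force: [-0.9, -0.8, 0.4]
grip_width: 0.999
```

```bash
python3 -c "
from h import *
plan((532.5,4.5,230),-13)"
```

```text
t 0.7 at [ 250.9 -413.5  230.6] [-179.9    0.   -12.9] F [-0.9 -0.8  0.4] grip 0.999
turn [-0.0004  0.0001  0.0007] shift [ 1.2091 -3.135   0.0072]
```

>>> play_rows(steps="0 0 0 0.38 -1 0 0;0 0 0 0.38 -1 0 0;0 0 0 0.38 -1 0 0;0 0 0 0.38 -1 0 0;0 0 0 0.38 -1 0 0")

```text
time: 1.2
tcp_pos: [340.3, -279.9, 230.6]
tcp_rot: [-180.0, 0.0, -12.8]
wrist_force: [0.5, 0.0, 0.7]
grip_width: 1.001
```

>>> play_rows(steps="0 0 0 0.38 -1 0 0;0 0 0 0.38 -1 0 0;0 0 0 0.38 -1 0 0;0 0 0 0.38 -1 0 0;0 0 0 0.38 -1 0 0")

```text
time: 1.7
tcp_pos: [429.3, -147.0, 230.1]
tcp_rot: [-180.0, 0.1, -12.7]
wrist_force: [0.6, -0.3, -0.9]
grip_width: 0.997
```

>>> play_rows(steps="0 0 0 0.38 -1 0 0;0 0 0 0.38 -1 0 0;0 0 0 0.38 -1 0 0;0 0 0 0.38 -1 0 0;0 0 0 0.38 -1 0 0")

```text
time: 2.2
tcp_pos: [518.2, -14.7, 229.3]
tcp_rot: [179.9, 0.2, -12.7]
wrist_force: [0.5, -0.2, 0.7]
grip_width: 1.004
```

```bash
python3 -c "
from h import *
plan((532.5,4.5,150),-13)"
```

```text
t 2.2 at [518.2 -14.7 229.3] [179.9   0.2 -12.7] F [ 0.5 -0.2  0.7] grip 1.004
turn [0.0004 0.0011 0.0015] shift [ 0.0668 -0.1466  0.528 ]
```

>>> play_rows(steps="0 0 0.0015 0.067 -0.147 0.2 0;0 0 0.0015 0.067 -0.147 0.53 0;0 0 0.0015 0.067 -0.147 0.53 0;0 0 0.0015 0.067 -0.147 0.53 0;0 0 0.0015 0.067 -0.147 0.53 0;0 0 0.0015 0.067 -0.147 0.53 0")

```text
time: 2.8
tcp_pos: [534.2, 3.5, 153.9]
tcp_rot: [180.0, -0.2, -13.1]
wrist_force: [0.6, 1.0, 0.0]
grip_width: 1.002
```

```bash
python3 -c "
from h import *
from workcell import viewer
plan((532.5,4.5,85),-13)
o=[]
for n,(u,v) in (('side',(330,225)),('top',(290,235))):
    d=viewer.get_image(n)['image'][v-65:v+65,u-65:u+65]
    o.append(cv2.resize(d,(390,390),interpolation=2))
cv2.imwrite('pics/pre.png',np.hstack(o)[:,:,::-1])
"
```

```text
t 2.8 at [534.2   3.5 153.9] [180.   -0.2 -13.1] F [0.6 1.  0. ] grip 1.002
turn [ 0.0001 -0.0009 -0.0004] shift [-0.0138 -0.0042  0.4596]
```

View pics/pre.png

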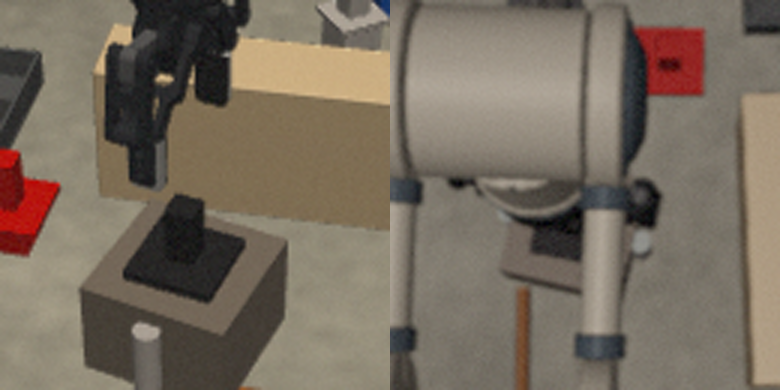

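The side crop shows the fingers straddling the black grip (185,230) above the mould. Descending, then closing.

>>> play_rows(steps="0 0 0 -0.014 -0.004 0.2 0;0 0 0 -0.014 -0.004 0.4 0;0 0 0 -0.014 -0.004 0.46 0;0 0 0 -0.014 -0.004 0.46 0;0 0 0 -0.014 -0.004 0.46 0;0 0 0 -0.014 -0.004 0.46 0")

```text
time: 3.5
tcp_pos: [533.0, 5.0, 85.9]
tcp_rot: [-180.0, -0.2, -13.0]
wrist_force: [-0.6, 0.3, 0.5]
grip_width: 0.997
```

>>> play_rows(steps="0 0 0 0 0 0 0.9;0 0 0 0 0 0 0.9;0 0 0 0 0 0 0.9;0 0 0 0 0 0 0.9;0 0 0 0 0 0 0.9;0 0 0 0 0 0 0.9;0 0 0 0 0 0 0.9;0 0 0 0 0 0 0.9")

```text
time: 4.3
tcp_pos: [533.1, 4.9, 86.2]
tcp_rot: [180.0, -0.3, -13.0]
wrist_force: [0.2, -0.7, 2.4]
grip_width: 0.223
```

>>> play_rows(steps="0 0 0 0 0 -0.1 1;0 0 0 0 0 -0.3 1;0 0 0 0 0 -0.5 1;0 0 0 0 0 -0.7 1;0 0 0 0 0 -0.7 1;0 0 0 0 0 -0.7 1;0 0 0 0 0 -0.7 1")

```text
time: 5.0
tcp_pos: [531.9, 5.1, 189.3]
tcp_rot: [180.0, -0.1, -13.0]
wrist_force: [-0.1, 0.4, -1.8]
grip_width: 0.223
```

```bash
python3 - <<'E'
from h import *
from workcell import viewer
d=viewer.get_image("side"); P=cloud(d)
plan((532.5-19.9,4.5+281.7,190),-3.8)
# flange top seen under fingers; bottom of foot
with np.errstate(invalid="ignore"): m=band(P,(533,5),45,90,200)
Q=P[band(P,(533,5),45,140,160)&(d["image"].max(-1)<90)]
print(len(Q),rect(Q)); print(np.histogram(P[m][:,2],bins=np.arange(90,201,5)))
cv2.imwrite("pics/lift.png",cv2.resize(d["image"][60:320,230:430],None,fx=2.3,fy=2.3)[:,:,::-1])
E
```

```text
t 5.05 at [531.8   5.1 189. ] [ 1.8e+02 -1.0e-01 -1.3e+01] F [-0.7  0.3 -1.7] grip 0.224
turn [ 0.0002 -0.0003 -0.0512] shift [-0.5471 -1.797  -0.0087]
100 (array([526.4,  19.3]), array([51.1, 26.6]), 26.4)
(array([  0,   0,   0,   0,   0,   0,   0,   0,   0,   0,   0,   7,  46,
        48,  43,   9,  18, 114, 476,  17,  25,  32]), array([ 90,  95, 100, 105, 110, 115, 120, 125, 130, 135, 140, 145, 150,
       155, 160, 165, 170, 175, 180, 185, 190, 195, 200]))
```

View pics/lift.png

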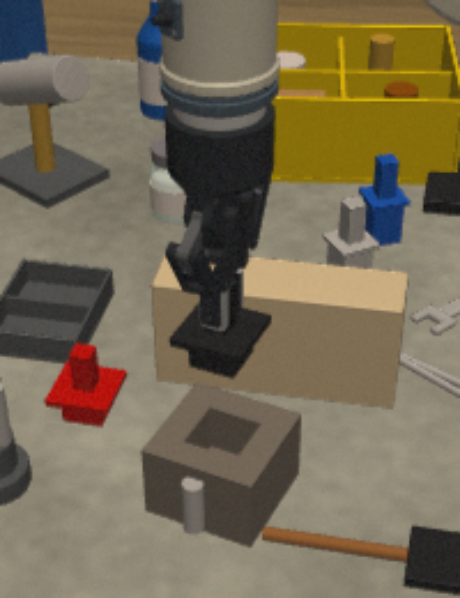

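Plug is lifted: flange at crop (220,330), hanging level above the empty mould mouth (222,430). Now carrying it to the slot.

>>> play_rows(steps="0 0 -0.051 -0.3 -0.98 0 1;0 0 -0.051 -0.3 -0.98 0 1;0 0 -0.051 -0.3 -0.98 0 1;0 0 -0.051 -0.3 -0.98 0 1;0 0 -0.051 -0.3 -0.98 0 1")

```text
time: 5.55
tcp_pos: [520.2, 159.6, 187.0]
tcp_rot: [179.9, 0.1, -3.7]
wrist_force: [0.3, -0.3, -1.8]
grip_width: 0.223
```

```bash
python3 -c "
from h import *
plan((513.2,286.5,140),-3.8)"
```

```text
t 5.55 at [520.2 159.6 187. ] [ 1.799e+02  1.000e-01 -3.700e+00] F [ 0.3 -0.3 -1.8] grip 0.223
turn [0.0006 0.0006 0.0007] shift [-0.1001 -0.8419  0.3121]
```

>>> play_rows(steps="0 0 0.0007 -0.1 -0.842 0 1;0 0 0.0007 -0.1 -0.842 0 1;0 0 0.0007 -0.1 -0.842 0 1;0 0 0.0007 -0.1 -0.842 0.3 1;0 0 0.0007 -0.1 -0.842 0.31 1;0 0 0.0007 -0.1 -0.842 0.31 1;0 0 0.0007 -0.1 -0.842 0.31 1;0 0 0.0007 -0.1 -0.842 0.31 1")

```text
time: 6.35
tcp_pos: [514.5, 285.9, 142.9]
tcp_rot: [180.0, -0.1, -3.9]
wrist_force: [-0.3, -1.2, -1.8]
grip_width: 0.226
```

```bash
python3 - <<'E'
from h import *
from workcell import viewer
plan((513.2,286.5,69),-3.8)
d=viewer.get_image("side"); P=cloud(d)
print("dark flange side",rect(P[band(P,(513,286),45,127,136)&(d["image"].max(-1)<90)]))
x0,y0=[int(v) for v in proj(d,(513,286,80))]
cv2.imwrite("pics/slot.png",cv2.resize(d["image"][y0-110:y0+90,x0-110:x0+110],None,fx=2.5,fy=2.5,interpolation=2)[:,:,::-1])
E
```

```text
t 6.35 at [514.5 285.9 142.9] [ 1.8e+02 -1.0e-01 -3.9e+00] F [-0.3 -1.2 -1.8] grip 0.226
turn [ 0.0001 -0.0005 -0.0005] shift [-0.0095 -0.0033  0.493 ]
dark flange side (array([514.6, 286.2]), array([61.9, 60.3]), -3.6)
```

View pics/slot.png

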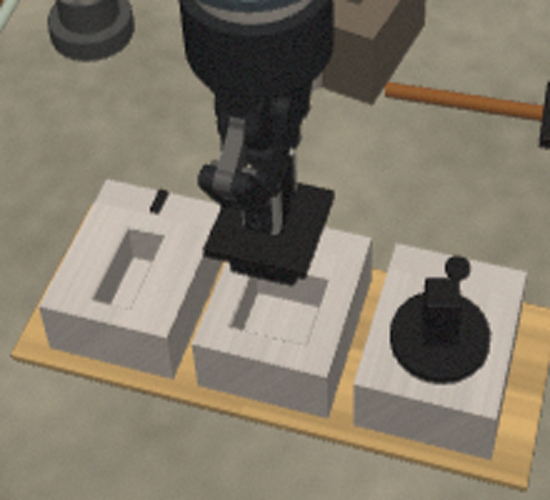

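The side crop shows the plug held square over the middle, square hole at (290,310), with the flange centre at the TCP. Lowering it part way first.

>>> play_rows(steps="0 0 -0.0005 -0.0105 0.003 0 1;0 0 -0.0005 -0.0105 0.003 0.1 1;0 0 -0.0005 -0.0105 0.003 0.2 1;0 0 -0.0005 -0.0105 0.003 0.28 1;0 0 -0.0005 -0.0105 0.003 0.33 1;0 0 -0.0005 -0.0105 0.003 0.38 1;0 0 -0.0005 -0.0105 0.003 0.38 1;0 0 -0.0005 -0.0105 0.003 0.38 1")

```text
time: 7.2
tcp_pos: [512.9, 285.8, 85.8]
tcp_rot: [180.0, -0.1, -3.8]
wrist_force: [-0.0, 0.8, -2.4]
grip_width: 0.223
```

```bash
python3 - <<'E'
from h import *
plan((512.9,285.6,68),-3.8)
E
```

```text
t 7.2 at [512.9 285.8  85.8] [ 1.8e+02 -1.0e-01 -3.8e+00] F [-0.   0.8 -2.4] grip 0.223
turn [ 0.0001 -0.0004  0.0001] shift [-1.00e-04  1.40e-03  1.19e-01]
```

No contact force, so the foot is inside the hole. Pushing it home.

>>> play_rows(steps="0 0 0 0 0 0.04 1;0 0 0 0 0 0.07 1;0 0 0 0 0 0.1 1;0 0 0 0 0 0.11 1;0 0 0 0 0 0.116 1;0 0 0 0 0 0.116 1;0 0 0 0 0 0.116 1")

```text
time: 7.9
tcp_pos: [512.9, 285.8, 69.3]
tcp_rot: [180.0, -0.1, -3.8]
wrist_force: [-4.2, -2.0, 5.0]
grip_width: 0.228
```

>>> play_rows(steps="0 0 0 0 0 0.012 1;0 0 0 0 0 0.02 1;0 0 0 0 0 0.02 1")

```text
time: 8.2
tcp_pos: [512.9, 285.8, 69.2]
tcp_rot: [-180.0, -0.2, -3.8]
wrist_force: [-9.5, -4.1, 14.5]
grip_width: 0.225
```

```bash
python3 - <<'E'
from h import *
from workcell import viewer
plan((512.9,285.6,68),-3.8)
d=viewer.get_image("side"); P=cloud(d)
Q=P[band(P,(513,286),45,56,66)&(d["image"].max(-1)<90)]
print("flange",len(Q),rect(Q),Q[:,2].mean(),"block",rect(P[band(P,(512,276),60,50,56)]))
E
```

```text
t 8.2 at [512.9 285.8  69.2] [-180.    -0.2   -3.8] F [-9.5 -4.1 14.5] grip 0.225
turn [-0.0001 -0.0009  0.0002] shift [0.0004 0.0015 0.008 ]
flange 886 (array([512.2, 279.3]), array([75.7, 60.2]), -4.6) 60.800873117445946 block (array([512.1, 274.7]), array([108.7, 123.5]), -2.1)
```

Flange top is at about 61 mm and the wrist took up load, so it is home. Relaxing the push and releasing.

>>> play_rows(steps="0 0 0 0 0 0 1;0 0 0 0 0 0 0.4;0 0 0 0 0 0 0;0 0 0 0 0 0 0;0 0 0 0 0 0 0;0 0 0 0 0 0 0;0 0 0 0 0 0 0")

```text
time: 8.95
tcp_pos: [512.9, 285.8, 69.1]
tcp_rot: [-180.0, -0.1, -3.8]
wrist_force: [-0.2, -0.9, 0.4]
grip_width: 1.001
```

>>> play_rows(steps="0 0 0 0 0 -0.1 0;0 0 0 0 0 -0.3 0;0 0 0 0 0 -0.6 0;0 0 0 0 0 -0.9 0;0 0 0 0 0 -1 0;0 0 0 0 0 -1 0")

```text
time: 9.55
tcp_pos: [513.6, 286.4, 224.1]
tcp_rot: [-179.8, -0.5, -3.8]
wrist_force: [0.2, -0.3, -0.7]
grip_width: 0.999
```

```bash
python3 - <<'E'
from h import *
from workcell import viewer
plan((466.5,-337.5,230),37.6)
d=viewer.get_image("side"); P=cloud(d)
Q=P[band(P,(513,286),35,57,66)&(d["image"].max(-1)<90)]
G=P[band(P,(513,286),35,95,106)]
print("flange",len(Q),rect(Q),Q[:,2].mean(),"grip",len(G),rect(G),G[:,2].mean())
x0,y0=[int(v) for v in proj(d,(513,286,80))]
cv2.imwrite("pics/slot2.png",cv2.resize(d["image"][y0-110:y0+90,x0-110:x0+110],None,fx=2.5,fy=2.5,interpolation=2)[:,:,::-1])
E
```

```text
t 9.55 at [513.6 286.4 224.1] [-179.8   -0.5   -3.8] F [ 0.2 -0.3 -0.7] grip 0.999
turn [-2.000e-04 -3.400e-03 -2.298e-01] shift [-0.0399  4.1707 -0.0572]
flange 1045 (array([513.5, 286.3]), array([61.9, 60.4]), -3.7) 61.05100067569663 grip 186 (array([513.6, 286.6]), array([22.1, 20.1]), -4.4) 100.50932346853473
```

View pics/slot2.png

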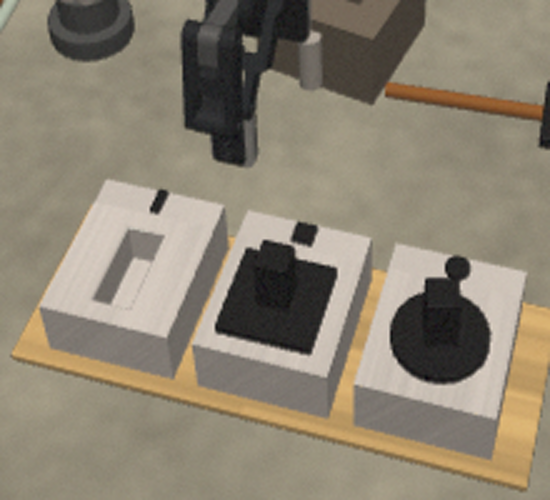

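Plug is seated with its flange on the square-marked block, crop (275,300), and released. Moving to the plunger.

>>> play_rows(steps="0 0 0 0 1 -0.05 0;0 0 0 0 1 -0.05 0;0 0 0 0 1 -0.05 0;0 0 0 0 1 -0.05 0;0 0 0 0 1 -0.05 0")

```text
time: 10.1
tcp_pos: [502.5, 135.3, 225.8]
tcp_rot: [-179.9, -0.1, -3.9]
wrist_force: [0.1, 0.7, 0.0]
grip_width: 1.0
```

>>> play_rows(steps="0 0 0 0 1 0 0;0 0 0 0 1 0 0;0 0 0 0 1 0 0;0 0 0 0 1 0 0;0 0 0 0 1 0 0")

```text
time: 10.6
tcp_pos: [492.2, -14.0, 224.1]
tcp_rot: [-179.9, 0.0, -4.0]
wrist_force: [0.1, 0.8, -0.1]
grip_width: 0.998
```

>>> play_rows(steps="0 0 0 0 1 0 0;0 0 0 0 1 0 0;0 0 0 0 1 0 0;0 0 0 0 1 0 0;0 0 0 0 1 0 0")

```text
time: 11.1
tcp_pos: [482.3, -162.4, 222.7]
tcp_rot: [-179.8, 0.1, -3.9]
wrist_force: [0.6, -0.2, -0.7]
grip_width: 1.005
```

>>> play_rows(steps="0 0 -0.23 0 1 0 0;0 0 -0.23 0 1 0 0;0 0 -0.23 0 1 0 0;0 0 -0.23 0 1 0 0;0 0 -0.23 0 1 0 0;0 0 -0.23 0 1 0 0")

```text
time: 11.7
tcp_pos: [473.5, -309.9, 221.6]
tcp_rot: [-179.7, -0.1, 37.7]
wrist_force: [-0.5, 0.3, 0.4]
grip_width: 1.002
```

```bash
python3 - <<'E'
from h import *
import pickle
plan((466.8,-337.2,140),37.6)
d=pickle.load(open("top.pkl","rb"));P=cloud(d);I=d["image"].astype(int)
m=(I[...,2]>I[...,0]+50)&band(P,(450,-400),110,45,120)
print("blue",rect(P[m]))
for n in("top","side"):
    d=pickle.load(open(n+".pkl","rb"));P=cloud(d)
    q=np.array([532.5,4.5]); I=d["image"]
E
```

```text
t 11.7 at [ 473.5 -309.9  221.6] [-1.797e+02 -1.000e-01  3.770e+01] F [-0.5  0.3  0.4] grip 1.002
turn [-0.0017 -0.0006  0.0006] shift [-0.1476  0.1196  0.5429]
blue (array([ 440.6, -434.7]), array([42. , 43.5]), 27.3)
```

>>> play_rows(steps="0 0 0 -0.148 0.12 0.1 0;0 0 0 -0.148 0.12 0.4 0;0 0 0 -0.148 0.12 0.54 0;0 0 0 -0.148 0.12 0.54 0;0 0 0 -0.148 0.12 0.54 0;0 0 0 -0.148 0.12 0.54 0;0 0 0 -0.148 0.12 0.54 0")

```text
time: 12.4
tcp_pos: [467.9, -337.4, 142.9]
tcp_rot: [-179.9, -0.2, 37.7]
wrist_force: [-0.4, -1.0, 0.2]
grip_width: 1.001
```

```bash
python3 - <<'E'
from h import *
plan((466.8,-337.2,65),37.6)
E
```

```text
t 12.4 at [ 467.9 -337.4  142.9] [-179.9   -0.2   37.7] F [-0.4 -1.   0.2] grip 1.001
turn [-0.0006 -0.0009  0.0007] shift [-0.0064 -0.0042  0.5191]
```

>>> play_rows(steps="0 0 0 -0.006 -0.004 0.15 0;0 0 0 -0.006 -0.004 0.35 0;0 0 0 -0.006 -0.004 0.52 0;0 0 0 -0.006 -0.004 0.52 0;0 0 0 -0.006 -0.004 0.52 0;0 0 0 -0.006 -0.004 0.52 0;0 0 0 -0.006 -0.004 0.52 0")

```text
time: 13.1
tcp_pos: [467.9, -338.0, 67.3]
tcp_rot: [179.9, -0.2, 37.7]
wrist_force: [-0.6, -0.3, 0.5]
grip_width: 0.998
```

>>> play_rows(steps="0 0 0 0 0 0 0.4;0 0 0 0 0 0 0.7;0 0 0 0 0 0 0.8;0 0 0 0 0 0 1;0 0 0 0 0 0 1;0 0 0 0 0 0 1;0 0 0 0 0 0 1;0 0 0 0 0 0 1", force=80)

```text
time: 13.9
tcp_pos: [468.0, -338.1, 67.5]
tcp_rot: [179.9, -0.2, 37.7]
wrist_force: [0.0, -1.0, 1.0]
grip_width: 0.223
```

>>> play_rows(steps="0 0 0 0 0 -0.1 1;0 0 0 0 0 -0.3 1;0 0 0 0 0 -0.5 1;0 0 0 0 0 -0.8 1;0 0 0 0 0 -1 1;0 0 0 0 0 -1 1;0 0 0 0 0 -1 1")

```text
time: 14.6
tcp_pos: [467.2, -338.1, 217.3]
tcp_rot: [179.9, -0.2, 37.7]
wrist_force: [0.2, 1.1, -5.8]
grip_width: 0.215
```

```bash
python3 - <<'E'
from h import *
from workcell import viewer
plan((533,4.5,240),75.5)
d=viewer.get_image("side"); 
cv2.imwrite("pics/plift.png",cv2.resize(d["image"][0:260,250:520],None,fx=2.2,fy=2.2)[:,:,::-1])
E
```

```text
t 14.6 at [ 467.2 -338.1  217.3] [179.9  -0.2  37.7] F [ 0.2  1.1 -5.8] grip 0.215
turn [ 0.0011 -0.0009 -0.2099] shift [ 1.7446 -1.5381 -0.1482]
```

View pics/plift.png

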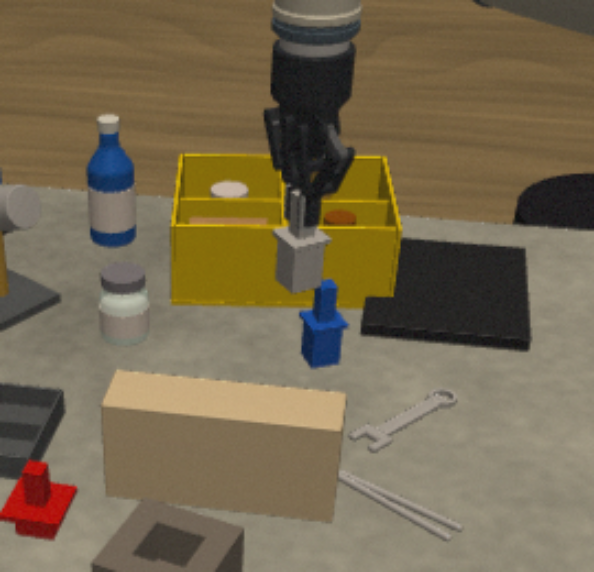

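The plunger is held upright with its collar at crop (300,235), and the blue one is untouched at (323,330). The underside is at about 150 mm. Raising it a little more and crossing the brick.

>>> play_rows(steps="0 0 0 0 0 -0.2 1;0 0 -0.21 0.9 -0.8 -0.2 1;0 0 -0.21 0.9 -0.8 -0.2 1;0 0 -0.21 0.9 -0.8 -0.2 1;0 0 -0.21 0.9 -0.8 -0.2 1;0 0 -0.21 0.9 -0.8 -0.2 1;0 0 -0.21 0.9 -0.8 -0.2 1")

```text
time: 15.35
tcp_pos: [499.5, -158.9, 243.0]
tcp_rot: [-179.8, -0.2, 75.7]
wrist_force: [0.1, 0.3, -3.8]
grip_width: 0.221
```

```bash
python3 - <<'E'
from h import *
plan((533,4.5,245),75.5)
E
```

```text
t 15.35 at [ 499.5 -158.9  243. ] [-179.8   -0.2   75.7] F [ 0.1  0.3 -3.8] grip 0.221
turn [-0.0012 -0.0011  0.0009] shift [ 1.1111 -0.0534 -0.0095]
```

>>> play_rows(steps="0 0 0 1 -0.053 0 1;0 0 0 1 -0.053 0 1;0 0 0 1 -0.053 0 1;0 0 0 1 -0.053 0 1;0 0 0 1 -0.053 0 1;0 0 0 1 -0.053 0 1")

```text
time: 15.95
tcp_pos: [528.6, -12.9, 242.2]
tcp_rot: [-179.7, -0.1, 75.5]
wrist_force: [0.6, 0.4, -3.0]
grip_width: 0.223
```

```bash
python3 - <<'E'
from h import *
from workcell import viewer
import pickle
plan((533,4.5,170),75.5)
d=viewer.get_image("side"); P=cloud(d)
T=P[band(P,(532,3),75,66,74)]; print("mould top",rect(T))
# mouth: floor (z~25) and hole outline in the filled rim mask
m=(band(P,(532,3),75,67,74)).astype(np.uint8)
cs,h=cv2.findContours(m,cv2.RETR_CCOMP,cv2.CHAIN_APPROX_NONE)
for c,hh in zip(cs,h[0]):
    if len(c)>25:
        W=np.array([ray(d,u,v,70) for u,v in c[:,0]]); print("hole" if hh[3]>=0 else "outer",len(c),rect(W))
t=pickle.load(open("top.pkl","rb")); Pt=cloud(t)
m=band(Pt,(532,3),75,66,125).astype(np.uint8)
cs,_=cv2.findContours(m,cv2.RETR_EXTERNAL,cv2.CHAIN_APPROX_NONE); c=max(cs,key=len)
print("top outer",rect(np.array([ray(t,u,v,70) for u,v in c[:,0]])))
for n,Q in(("top",Pt),("side",P)):
  Q=Q[band(Q,(532,3),75,66,74)] ; 
E
```

```text
t 15.95 at [528.6 -12.9 242.2] [-1.797e+02 -1.000e-01  7.550e+01] F [ 0.6  0.4 -3. ] grip 0.223
turn [-0.0018 -0.0007  0.0001] shift [0.1182 0.0022 0.4819]
mould top (array([532.4,   3.8]), array([105.1, 100.7]), -14.9)
outer 164 (array([532.2,   4.5]), array([105.6, 101.8]), -14.5)
hole 74 (array([532.4,   3.7]), array([51.2, 51.2]), -14.6)
top outer (array([532.5,   4.8]), array([ 99.9, 100.2]), -14.4)
```

>>> play_rows(steps="-0.0015 0 0 0.117 -0.001 0.1 1;-0.0015 0 0 0.117 -0.001 0.3 1;-0.0015 0 0 0.117 -0.001 0.45 1;-0.0015 0 0 0.117 -0.001 0.45 1;-0.0015 0 0 0.117 -0.001 0.45 1;-0.0015 0 0 0.117 -0.001 0.45 1")

```text
time: 16.6
tcp_pos: [533.3, 3.3, 177.2]
tcp_rot: [179.9, -0.2, 75.4]
wrist_force: [0.2, 0.2, -2.7]
grip_width: 0.224
```

```bash
cat > meas.py <<'E'
from h import *
from workcell import viewer, arm
import sys
s=arm.state(); x,y,z=s["tcp_pos"]
d=viewer.get_image("side"); P=cloud(d); zc=z-67.5+56; I=d["image"].astype(int)
m=band(P,(x,y),34,zc-4,zc+4)
Q=P[m&(I.min(-1)>95)]
print("collar top",len(Q),rect(Q),Q[:,2].mean(),"expect",zc)
# lower corners/edges: collar side points by column, verticality of head
H=P[band(P,(x,y),34,zc-50,zc-12)]
print("head",len(H),"zmin",np.percentile(H[:,2],[0,2,50]),)
cv2.imwrite(sys.argv[1],cv2.resize(d["image"][110:300,230:430],None,fx=3,fy=3,interpolation=2)[:,:,::-1])
plan((532.5,4.2,148),75.5)
E
python3 meas.py pics/hov1.png
```

```text
collar top 219 (array([533.1,   2.9]), array([45.4, 44.3]), -13.9) 166.15862315537584 expect 165.6743283648359
head 398 zmin [115.74199177 116.4161905  135.74636947]
t 16.65 at [533.4   3.5 177.3] [179.8  -0.2  75.4] F [-0.3  0.4 -3.5] grip 0.225
turn [ 0.0009 -0.001  -0.0004] shift [ 0.0022 -0.0075  0.1955]
```

View pics/hov1.png

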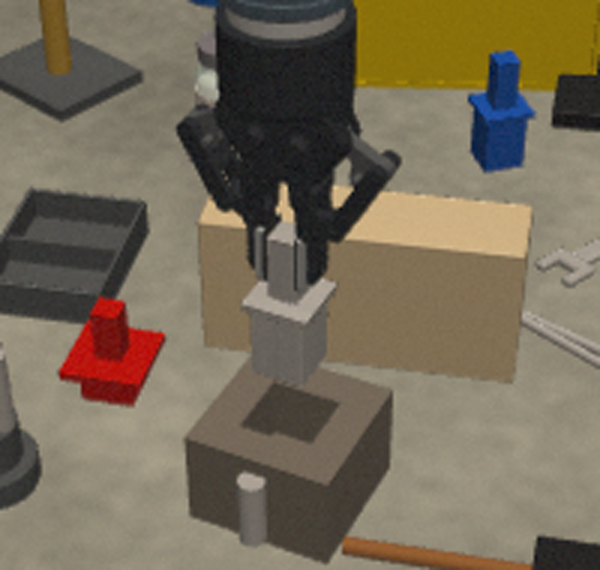

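The plunger hangs upright above the mouth: head at crop (290,340), mouth at (290,412). By same-camera measurement it is about 1 mm off centre. Correcting that and lowering.

>>> play_rows(steps="0.0009 -0.001 0 0.005 -0.007 0 1;0.0009 -0.001 0 0.005 -0.007 0.06 1;0.0009 -0.001 0 0.005 -0.007 0.12 1;0.0009 -0.001 0 0.005 -0.007 0.16 1;0.0009 -0.001 0 0.005 -0.007 0.19 1;0.0009 -0.001 0 0.005 -0.007 0.195 1;0.0009 -0.001 0 0.005 -0.007 0.195 1;0.0009 -0.001 0 0.005 -0.007 0.195 1")

```text
time: 17.45
tcp_pos: [532.8, 4.6, 148.4]
tcp_rot: [180.0, -0.0, 75.4]
wrist_force: [-0.2, -0.1, -3.9]
grip_width: 0.222
```

```bash
sed -i 's/148),75.5/147.5),75.5/' meas.py; python3 meas.py pics/hov2.png
```

```text
collar top 215 (array([531.7,   5. ]), array([42.9, 44.3]), -11.9) 137.49560858056654 expect 136.93100465343264
head 375 zmin [ 87.28334607  88.04818834 106.35692083]
t 17.5 at [532.9   4.6 148.6] [180.   -0.   75.4] F [-0.9  1.1 -3.3] grip 0.225
turn [ 0.0002 -0.0001 -0.0004] shift [-0.0031 -0.0019  0.0071]
```

View pics/hov2.png

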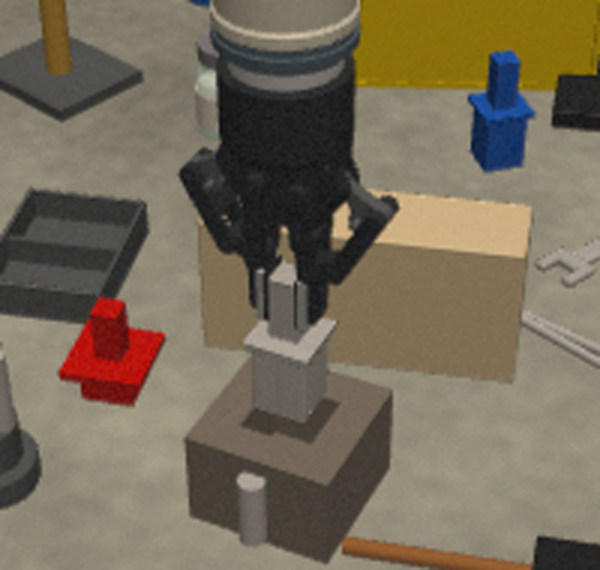

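>>> play_rows(steps="0 0 0 -0.002 -0.002 0.007 1;0 0 0 -0.002 -0.002 0.008 1;0 0 0 -0.002 -0.002 0.008 1;0 0 0 -0.002 -0.002 0.008 1")

```text
time: 17.9
tcp_pos: [532.6, 4.3, 147.4]
tcp_rot: [180.0, -0.0, 75.4]
wrist_force: [-0.6, 0.5, -4.3]
grip_width: 0.217
```

```bash
python3 - <<'E'
from h import *
from workcell import viewer
D=[viewer.get_image("side") for _ in range(8)]
d=dict(D[0]); d["depth"]=np.mean([k["depth"] for k in D],0); I=np.mean([k["image"] for k in D],0)
P=cloud(d); c=(532.6,4.5)
# +y and +x vertical faces of head by averaged-depth normals
N=np.cross(np.roll(P,-1,1)-np.roll(P,1,1),np.roll(P,-1,0)-np.roll(P,1,0)); N/=np.linalg.norm(N,axis=-1,keepdims=True)+1e-9
for nm,b in(("head",band(P,c,30,84,126)),("mould",band(P,c,75,8,62))):
    Q=P[b]; lab=np.abs(N[b]); 
    for k,ax in enumerate((np.array([np.cos(.253),-np.sin(.253),0]),np.array([np.sin(.253),np.cos(.253),0]))):
        q=Q[np.abs(N[b]@ax)>.9]
        if len(q)<40: continue
        for _ in range(3):
            m=q.mean(0); u,s,v=np.linalg.svd(q-m,full_matrices=False); q=q[np.abs((q-m)@v[2])<2]
        n=v[2]*np.sign(v[2]@ax); print(nm,"xy"[k],len(q),"yaw",np.round(np.degrees(np.arctan2(n[1],n[0]))-90*k,1),"tilt",np.round(np.degrees(np.arcsin(n[2])),1),"dist",np.round(n@(m-np.array([*c,0])),1))
print("collar",rect(P[band(P,c,34,132,140)&(I.min(-1)>95)]))
print("mould top",rect(P[band(P,c,75,67.5,73)]))
plan((532.6,4.4,147.5),75.5)
d=viewer.get_image("side");P=cloud(d);Q=P[band(P,(513,286),35,57,66)&(d["image"].max(-1)<90)]
print("plug flange",rect(Q),Q[:,2].mean())
E
```

```text
head x 62 yaw -14.4 tilt 0.3 dist -17.7
head y 229 yaw -14.4 tilt -0.4 dist 14.7
mould x 39 yaw -48.4 tilt -81.8 dist -41.1
mould y 62 yaw 4.6 tilt 85.3 dist 39.8
collar (array([531.2,   2.7]), array([44.2, 43.3]), -14.8)
mould top (array([532.3,   2.6]), array([101.1, 100.3]), -14.7)
t 18.3 at [532.5   4.4 147.3] [180.   -0.   75.4] F [-0.   1.  -4.2] grip 0.22
turn [ 0.0002 -0.0001 -0.0003] shift [ 0.0002  0.0006 -0.0012]
plug flange (array([513.8, 286.3]), array([61.8, 60.8]), -3.2) 61.015050372943676
```

```bash
python3 - <<'E'
from h import *
from workcell import viewer
D=[viewer.get_image("side") for _ in range(8)]
d=dict(D[0]); d["depth"]=np.mean([k["depth"] for k in D],0); P=cloud(d); c=np.array([532.6,4.5,0]); a=np.radians(-14.5)
X=np.array([np.cos(a),np.sin(a),0]);Y=np.array([-np.sin(a),np.cos(a),0])
with np.errstate(invalid="ignore"):
  px=(P-c)@X; py=(P-c)@Y; z=P[...,2]
  for nm,h,z0,z1,w in(("head",18,85,127,14),("collar",22,130,136,18),("mould",50,15,62,44)):
    zz=(z>z0)&(z<z1)
    for f,v,o in(("+y",py,px),("-x",-px,py),("+x",px,py)):
        q=v[zz&(np.abs(o)<w)&(np.abs(v-h)<6)]
        print(nm,f,len(q),"median offset",np.round(np.median(q)-h,2) if len(q)>10 else None)
  # in-image edge extents: x' of collar/mould top-edge midpoints
  for nm,h,z0,z1 in(("collartop",22,133.5,139),("mouldtop",50,68,73)):
    zz=(z>z0)&(z<z1)&(np.abs(px)<h+5)&(np.abs(py)<h+5)
    print(nm,"x'",np.percentile(px[zz],[1,99]).round(1),"y'",np.percentile(py[zz],[1,99]).round(1))
E
```

```text
head +y 216 median offset -2.53
head -x 93 median offset 0.21
head +x 0 median offset None
collar +y 47 median offset -2.68
collar -x 28 median offset 0.1
collar +x 2 median offset None
mould +y 612 median offset -2.27
mould -x 304 median offset -0.37
mould +x 0 median offset None
collartop x' [-22.4  20.3] y' [-22.9  19.9]
mouldtop x' [-49.6  49.6] y' [-50.5  48. ]
```

The plunger is centred to about 0.6 mm, its yaw matches the mould (−14.4 against −14.5), and the underside is about 10 mm above the rim. Signing off.

```bash
python3 -c "
from workcell import arm
s=arm.state(); print(s['time'],s['tcp_pos'],s['qd'].round(2),s['wrist_force']); print(arm.sign_off())"
```

```text
18.75 [532.5284162    4.36762183 147.35109551] [-0.1  -0.04  0.05 -0.04 -0.04  0.  ] [-0.88105805  0.1393469  -3.51672901]
the job is handed in; nothing more can be done
None
```

The plug is back in its own slot and released, and the plunger is held hovering over the open mould. I handed the job in at 18.75 s, and no verdict was reported.

- **Plug:** The last checks put the flange top at 61 mm, flush on the block. It sits in the square-marked block about 1 mm from where the slot was measured, at the block's yaw. Pushing it home reached about 15 N.
- **Plunger:** I carried it over the brick with its underside well above the brick top (about 150 to 175 mm against 114 mm). It now hangs about 10 mm above the rim, tilted less than 0.5°. Its yaw is −14.4° against the mould's −14.5°. Comparing the same faces in one camera, it is 0.3 to 0.6 mm off centre.
- **Disagreements:** The two cameras differed by 1 to 2 mm in y, so I relied on measurements within a single camera. Single-image rectangle fits of the collar yaw scattered by about 2°. One plane fit on the mould's faces failed, and I replaced it with face offsets.
- **Not measured:** I did not measure the bystander objects again. In the last side view, those visible looked unmoved.

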